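# Turn the bean pot's warmer up one click

## Robot

A 6-joint arm with a two-finger parallel gripper is mounted at the origin on the work surface. World frame = base frame: x ahead of the robot, y to its left, z up, the work surface at z = 0. Lengths are in m, angles in rad, forces in N, time in s.
With the tool pointing down it reaches from about 0.3 to 0.775 m from the base axis. Payload 14.6 kg.
Tool frame: the origin (TCP) lies midway between the tips of the shut fingers; the grasp point (between the pads) lies 19 mm behind it; z points along the fingers, y is the line along which they close (so a half turn about z gives the same grasp; the last joint's range is limited). The gripper opens to 85 mm and grips with 20 to 120 N. Pads are 22 mm wide; open, the fingers measure 114 mm over their backs; the gripper's body (76 mm by 85 mm) begins 54 mm behind the grasp point. The pads swing forward as they close: fully open they stand 13 mm farther back than shut.
Start: joints at [-1.27, 0.3, 1.521, -0, 1.321, -0.067], TCP at [0.198, -0.513, 0.207] pointing down, gripper open.
Joint ranges: [-3.03, 3.03], [-0.79, 2.21], [0.23, 2.52], [-1.04, 4.18], [0, 3.07], [-2.55, 2.55]. Speed limits (rad/s): [2.22, 2.22, 2.57, 3.14, 3.14, 3.14].

## Interface

Orientations are given as a unit quaternion [w, x, y, z].
In Python, from cell import * gives the robot as it stands.
- The arm moves only by the shell command python3 -m inch 'ROWS'. ROWS is JSON, a list that holds one entry, the list of rows, each a list of 5 numbers: the shift along the tool's x, y, z in m, then the turn about the tool's z in degrees, then the opening, from 0 (shut) to 1 (fully open). A call has 1 to 20 rows; each row is the pose to reach, as a shift and turn from the pose commanded when the call began, along the tool's axes at that moment; what a row does not reach only later rows make up. A row lasts 1/12 s, in which the tool goes at most 41.7 mm and 7.16 degrees, less where a joint would pass 70% of its speed; a pose out of reach is approached as far as the arm can. A call with a gripper value outside its range is refused whole. The fingers move at their own pace and stop on an object; the grip force is fixed at half the most. Time passes only in rows, so rows that repeat a pose let the fingers close. It gives the time, the measured TCP pose, the force, the opening and the grip force at its end, in the units of the state.
- get_obs(): the state, without advancing time (a new reading comes with each control period).
- snapshot(name): name is "side" or "top" or "wrist"; returns the picture (420x560x3 uint8, blue, green, red); there is no depth.
- get_calibration(name): a dict with "fx", "fy", "cx", "cy" (pixels), "pose" (4x4, takes a point from camera to world coordinates); the wrist camera has in their place "T_tool_cam" (4x4, takes a point from camera to tool coordinates, whose origin is the TCP and whose axes are the flange's). Camera axes: x right, y up, looking along -z (the intrinsics and any distortion apply to the point x, -y, -z); pixel columns grow to the right and rows downward; lengths in m; the calibration is good to about 2 mm. The wrist camera is an equidistant fisheye: a pixel r from the principal point sees the ray r / f radians off the axis. A picture is of the moment at which its call begins: read the wrist's pose just before it. get_calibration takes no time and is no camera call.
- close_job(): hands the job in; it is judged then, once.
The state is a dict: "clock": time; "q": joint angles; "dq": joint speeds; "joint_torque": joint torques, N m; "position": TCP position; "eef_rot": TCP orientation; "contact_force": force on the tool from outside, world axes, zero at the start; "moment": the same for the moment, N m; "gripper_width": opening from 0.0 (shut) to 1.0 (fully open); "finger_force": force on a finger pad.
Only numpy, scipy, OpenCV 4.12 (cv2) and the standard library are available. Lean on these libraries where they do the work, as an engineer would, in place of code of your own. Each camera call takes 0.05 s, during which the arm holds its last target. There are 200 camera calls.

## Task

Turn up the heat under the red pot from low to medium: on the buffet warmer, rub a fingertip along the knurled rim of the knob that belongs to the plate the pot stands on (the knob straight in front of that plate) and turn it clockwise until it clicks into the next detent, its pointer at the big orange dot. Do not straddle or pinch the knob between the fingers or push on the middle of its top, leave the other knob at low, and do not move the pot, the bowl of chips, the sauce bottle or the salsa.

Things in the scene. Friction and masses are not known exactly. Their poses are not given: they have to be found in the camera images.
- warmer: fixed two-plate warmer, steel box 290 mm (x) by 450 mm (y), deck 60 mm above the table. Origin: centre of its underside; x points from the knob strip (robot side) to the plates, y to its left. Knob axes at x = -100, y = +115 (left) and -115 mm (right); black plates at x = +50 mm, same y. Dots 41 mm from each knob's axis: orange towards +x, white 0.70 rad left of it, red 0.70 rad right
- left_knob (a joint): left knob's angle: 0 = low (pointer at small white dot), 0.70 = medium (big orange dot), 1.40 = high (red dot, end stop); grows clockwise seen from above. A click spring pulls the knob into the nearest of the three; the humps, near 0.35 and 1.05, take about 0.05 N m to pass, so a released knob rests in a click
- right_knob (a joint): right knob's angle: 0 = low (pointer at small white dot), 0.70 = medium (big orange dot), 1.40 = high (red dot, end stop); grows clockwise seen from above. A click spring pulls the knob into the nearest of the three; the humps, near 0.35 and 1.05, take about 0.05 N m to pass, so a released knob rests in a click
- left_knob_top (a point): centre of the left knob's top face, on its upright axis. Knob: black knurled cylinder, 58 mm diameter, 24 mm tall, on the deck (24 mm below this point), white pointer line on top. No travel up or down. Turns with the knob: at joint 0 its axes are the warmer's. The deck is free for 16 mm from the rim on the robot's side, then ends; beyond the knob, pot or bowl is over 35 mm off
- right_knob_top (a point): centre of the right knob's top face, on its upright axis. Knob: black knurled cylinder, 58 mm diameter, 24 mm tall, on the deck (24 mm below this point), white pointer line on top. No travel up or down. Turns with the knob: at joint 0 its axes are the warmer's. The deck is free for 16 mm from the rim on the robot's side, then ends; beyond the knob, pot or bowl is over 35 mm off
- left_plate (a point): centre of the left (warmer +y side) heating plate, on the deck, 164 mm diameter; heated by the left knob
- right_plate (a point): centre of the right (warmer -y side) heating plate, on the deck, 164 mm diameter; heated by the right knob
- pot: red open pot of beans, 140 mm diameter, 65 mm tall, two small side grips (162 mm over them), standing on one of the two plates. Origin: centre of its underside
- chips: wooden bowl of tortilla chips, 144 mm diameter, 55 mm tall (chips to about 65 mm), standing on the other plate. Origin: centre of its underside
- sauce: red hot-sauce bottle, 52 mm diameter, 170 mm tall, upright on the table to the left of the warmer. Origin: centre of its underside
- salsa: small black bowl of salsa, 80 mm diameter, 42 mm tall, on the table to the right of the warmer. Origin: centre of its underside
Not all that is in view belongs to the job. Of the things that look like the pot, the smallest one is meant.

How it is judged:
At the end, for the whole second after the job is handed in: The knob of the plate under the red pot rests in its medium click (0.58 to 0.82 rad), not turning; the other knob is still at low (below 0.12 rad); pot, chips, sauce bottle and salsa within 20 mm of where they were (((horizontal distance between pot and left_plate below 0.05 m and value of joint left_knob between 0.58 and 0.82 rad and velocity of joint left_knob between -0.1 and 0.1 rad/s and value of joint right_knob below 0.12 rad) or (horizontal distance between pot and right_plate below 0.05 m and value of joint right_knob between 0.58 and 0.82 rad and velocity of joint right_knob between -0.1 and 0.1 rad/s and value of joint left_knob below 0.12 rad)) and distance of each of pot, chips, sauce, salsa from where it was at the start of the episode below 0.02 m); the robot touches nothing.
It fails at once if the pot, the bowl of chips, the sauce bottle or the salsa is lifted or moved by more than 30 mm (distance of any of pot, chips, sauce, salsa from where it was at the start of the episode above 0.03 m).
It fails at once if a knob is straddled, pinched or pushed on its middle (fingers touch it while the point between the fingertips is within 15 mm of its axis) ((contact force between the fingers and left_knob above 0.5 N and horizontal distance between the grasp point and left_knob_top below 0.015 m) or (contact force between the fingers and right_knob above 0.5 N and horizontal distance between the grasp point and right_knob_top below 0.015 m)).
It fails at once if the knob of the other plate, without the pot, is turned by more than 0.3 rad ((horizontal distance between pot and left_plate below 0.05 m and value of joint right_knob above 0.3 rad) or (horizontal distance between pot and right_plate below 0.05 m and value of joint left_knob above 0.3 rad)).
It also fails if it takes over 32 s, if anything falls off the work surface, if the arm or the gripper's body presses on something with over 40 N, if the wrist force passes 120 N, or if a joint passes its speed limit or range.

## Working session

There is one attempt and no reset: what is moved stays moved. The work goes in short steps, Python scripts to look and compute and a shell command to move; the robot and the scene stay as the last step left them, time stands still between calls to the robot, and variables do not carry over. Pictures are saved under pics/ and viewed, at most 10 in all, crops included, and the job is handed in when it is done.

```bash
mkdir -p pics
python3 - <<'E'
from cell import *
import cv2,numpy as np
for n in ("top","side"):
    cv2.imwrite(f"pics/{n}0.png",snapshot(n)); c=get_calibration(n); print(n,{k:np.round(v,3).tolist() if k=="pose" else v for k,v in c.items()})
o=get_obs();print(o)
E
```

```text
top {'fx': 430.30329229523977, 'fy': 430.30329229523977, 'cx': 283.4475939947942, 'cy': 210.73542722141224, 'pose': [[0.009, 0.997, -0.079, 0.434], [-1.0, 0.009, -0.001, -0.001], [-0.0, 0.079, 0.997, 1.516], [0.0, 0.0, 0.0, 1.0]]}
side {'fx': 400.32399586537224, 'fy': 400.32399586537224, 'cx': 283.8999131430481, 'cy': 207.19485861741242, 'pose': [[-0.993, 0.053, -0.105, 0.443], [-0.116, -0.585, 0.803, 0.855], [-0.019, 0.81, 0.587, 0.699], [0.0, 0.0, 0.0, 1.0]]}
{'clock': 0.1, 'q': array([-1.26955585e+00,  3.00405322e-01,  1.52155615e+00,  1.55401344e-05,
        1.32069513e+00, -6.65963705e-02]), 'dq': array([-0.00049185, -0.00065122, -0.00113531, -0.00054649,  0.00138115,
       -0.00029246]), 'joint_torque': array([ 7.62262389e-04, -5.44375741e+01, -3.62370014e+01, -1.27651788e-04,
        2.99616084e-03, -4.68182932e-06]), 'position': array([ 0.19770782, -0.51297009,  0.20636795]), 'eef_rot': array([-5.29201010e-04,  9.83134842e-01,  1.82881383e-01, -5.47939904e-05]), 'contact_force': array([ 0.68506119, -0.74175907, -0.00857362]), 'moment': array([ 0.01073994,  0.02383118, -0.02564116]), 'finger_force': 0.0, 'gripper_width': 0.9983513566439058}
```

View pics/top0.png

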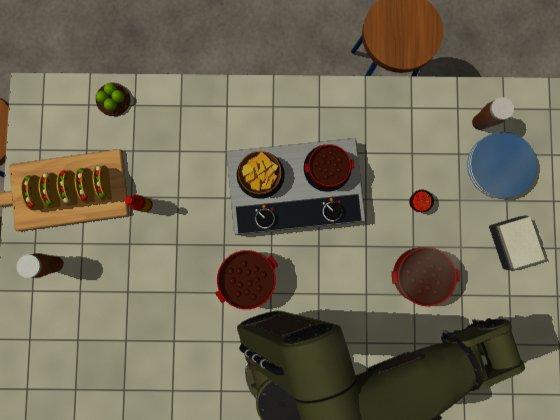

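View pics/side0.png

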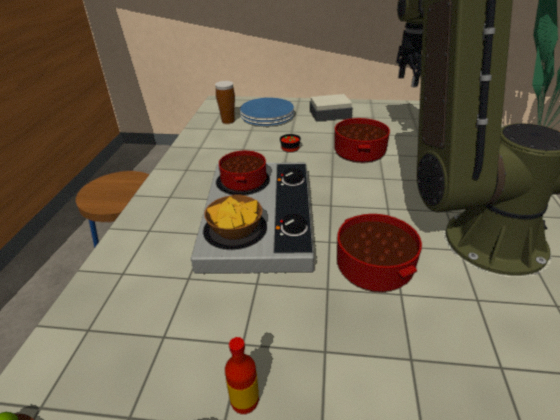

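The top view shows three red pots: (329,165) standing on the warmer's right plate, and larger ones at (246,279) and (427,276) on the table. The one at (329,165) fits because it is the smallest and is on a plate, so the right knob at about (332,210) is the target. I'll confirm with a crop and measure.

```bash
cat > h.py <<'E'
from cell import *
import cv2,numpy as np
def ray(n,px,z):
    c=get_calibration(n);d=np.array([(px[0]-c["cx"])/c["fx"],-(px[1]-c["cy"])/c["fy"],-1]);P=c["pose"]
    d=P[:3,:3]@d;return P[:3,3]+d*(z-P[2,3])/d[2]
E
python3 - <<'E'
from h import *
im=cv2.imread("pics/top0.png")
cr=cv2.resize(im[130:245,220:375],None,fx=5,fy=5,interpolation=cv2.INTER_CUBIC);cv2.imwrite("pics/crop.png",cr)
hsv=cv2.cvtColor(im,cv2.COLOR_BGR2HSV)
m=np.zeros(im.shape[:2],np.uint8);m[190:240,225:370]=(hsv[190:240,225:370,2]<50)*255
m=cv2.morphologyEx(m,cv2.MORPH_CLOSE,np.ones((9,9)))
c=max(cv2.findContours(m,0,2)[0],key=cv2.contourArea);b=cv2.boxPoints(cv2.minAreaRect(c));print(b)
print([ray("top",p,.06).round(4).tolist() for p in b])
m=cv2.inRange(hsv,(8,150,120),(22,255,255));m[:190]=0;m[225:]=0;m[:,:240]=0;m[:,355:]=0
n,l,s,ce=cv2.connectedComponentsWithStats(m)
for i in range(1,n):print(s[i,4],ce[i],ray("top",ce[i],.06).round(4))
E
```

```text
[[236. 190.]
 [369. 190.]
 [369. 234.]
 [236. 234.]]
[[0.6191, 0.1629, 0.06], [0.6232, -0.2904, 0.06], [0.4734, -0.2895, 0.06], [0.4693, 0.1602, 0.06]]
7 [330.71428571 199.        ] [ 0.5912 -0.16    0.06  ]
7 [263.28571429 206.        ] [0.5652 0.0692 0.06  ]
```

View pics/crop.png

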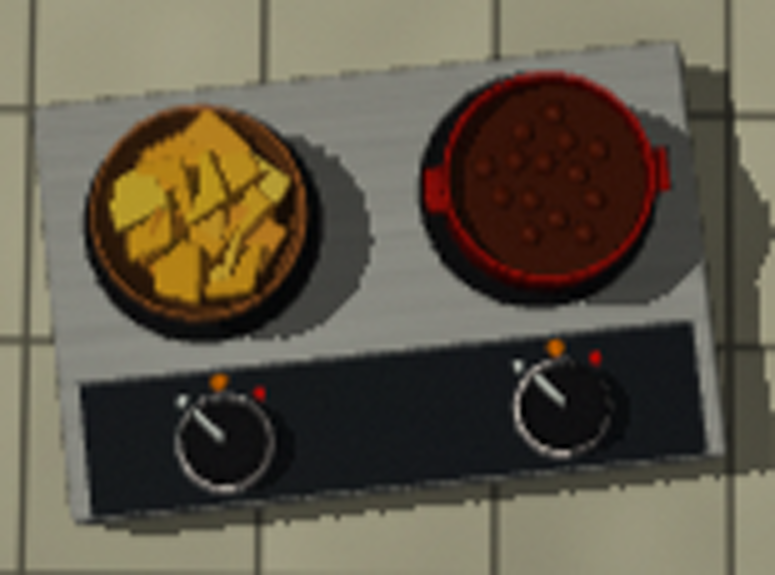

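The crop confirms it: the red pot stands on the right plate, and the right knob is at crop (562,408), i.e. px (332,211). Both pointers are at the white dots. I'll hover on the robot side of that knob with the gripper shut and take a look.

```bash
python3 -m inch '[[[0.04,-0.021,0,3,0],[0.08,-0.043,0,6,0],[0.12,-0.064,0,9,0],[0.16,-0.085,0,12,0],[0.2,-0.107,0,14.6,0],[0.24,-0.128,0,14.6,0],[0.28,-0.15,0,14.6,0],[0.32,-0.171,0,14.6,0],[0.36,-0.193,0,14.6,0],[0.3965,-0.2136,0,14.6,0],[0.3965,-0.2136,0,14.6,0],[0.3965,-0.2136,0,14.6,0],[0.3965,-0.2136,0,14.6,0],[0.3965,-0.2136,0,14.6,0]]]'
python3 - <<'E'
from h import *
o=get_obs();im=snapshot("wrist");cv2.imwrite("pics/w1.png",im);print(o["position"],o["eef_rot"],o["gripper_width"],o["contact_force"]);print(get_calibration("wrist"))
E
```

```text
clock: 1.27
position: [0.4906, -0.1715, 0.2066]
eef_rot: [-0.0, 0.998, 0.057, -0.0]
contact_force: [-0.6, 0.4, 0.1]
gripper_width: 0.003
finger_force: 0.0
[ 0.49058559 -0.17149434  0.20656226] [-1.02060037e-04  9.98396407e-01  5.66080064e-02 -3.72048761e-04] 0.002859760748085541 [-0.57541758  0.41847657  0.09911332]
{'fx': 325.19226210127806, 'fy': 325.19226210127806, 'cx': 285.34606326603074, 'cy': 207.55892354695825, 'T_tool_cam': array([[ 4.74556963e-04,  9.64193750e-01,  2.65198393e-01,
         6.70090681e-02],
       [ 9.99999591e-01, -2.53357253e-04, -8.68298205e-04,
        -1.01716756e-03],
       [-7.70017766e-04,  2.65198697e-01, -9.64193476e-01,
        -1.67406988e-01],
       [ 0.00000000e+00,  0.00000000e+00,  0.00000000e+00,
         1.00000000e+00]])}
```

View pics/w1.png

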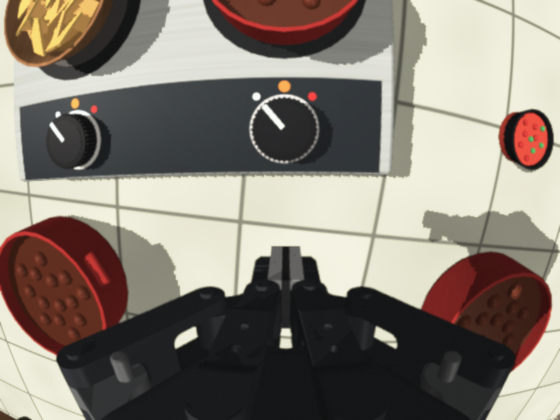

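The wrist view shows the right knob's top at about (284,128), its orange dot at (284,86), white dot at (256,97) and red dot at (312,97). The shut fingertips are at about (286,250). Next I convert these to tool axes.

```bash
cat >> h.py <<'E'
from scipy.spatial.transform import Rotation as Ro
def wray(px,z,o):
    c=get_calibration("wrist");u=np.array([px[0]-c["cx"],px[1]-c["cy"]])/c["fx"];t=np.hypot(*u)
    k=np.sin(t)/t;d=np.array([u[0]*k,-u[1]*k,-np.cos(t)]);T=c["T_tool_cam"]
    q=o["eef_rot"];R=Ro.from_quat([q[1],q[2],q[3],q[0]]).as_matrix()
    p=o["position"]+R@T[:3,3];d=R@T[:3,:3]@d;w=p+d*(z-p[2])/d[2];return w,R.T@(w-o["position"])
E
python3 - <<'E'
from h import *
o=get_obs();im=cv2.imread("pics/w1.png");hsv=cv2.cvtColor(im,cv2.COLOR_BGR2HSV)
def cen(m,x0,x1,y0,y1):
    a=np.zeros_like(m);a[y0:y1,x0:x1]=m[y0:y1,x0:x1];M=cv2.moments(a,True);return M["m10"]/M["m00"],M["m01"]/M["m00"]
og=cv2.inRange(hsv,(8,120,120),(25,255,255));rd=cv2.bitwise_or(cv2.inRange(hsv,(0,150,120),(5,255,255)),cv2.inRange(hsv,(170,150,120),(180,255,255)))
wh=cv2.inRange(hsv,(0,0,170),(180,80,255))
for n,m,b in(("or",og,(270,300,76,98)),("orL",og,(62,88,95,112)),("rd",rd,(302,322,86,108)),("wh",wh,(247,261,90,103))):
    p=cen(m,*b);print(n,np.round(p,1),*[v.round(4) for v in wray(p,.06,o)])
g=cv2.inRange(hsv,(0,0,0),(180,255,255))
for p in((284,128),(249,128),(319,128),(284,163)):print("top",*[v.round(4) for v in wray(p,.084,o)])
for p in((270,248),(303,248),(286,245)):print("tip",wray(p,o["position"][2],o)[1].round(4))
E
```

```text
or [284.   85.8] [ 0.5899 -0.1587  0.06  ] [ 0.1004 -0.002   0.1466]
orL [ 74.7 103. ] [0.5637 0.0709 0.06  ] [ 0.1001 -0.2331  0.1467]
rd [311.8  96. ] [ 0.5832 -0.186   0.06  ] [0.0908 0.0244 0.1466]
wh [255.9  96.1] [ 0.5772 -0.1332  0.06  ] [ 0.0907 -0.0288  0.1466]
top [ 0.5499 -0.1632  0.084 ] [ 0.0601 -0.002   0.1227]
top [ 0.5467 -0.1324  0.084 ] [ 0.0604 -0.033   0.1227]
top [ 0.5536 -0.194   0.084 ] [0.0604 0.029  0.1227]
top [ 0.5186 -0.1668  0.084 ] [ 0.0287 -0.002   0.1227]
tip [-0.0024 -0.0094  0.    ]
tip [-0.0024  0.009   0.    ]
tip [-0.0005 -0.0005  0.    ]
```

```bash
python3 -c "
import cv2
a=cv2.imread('pics/w1.png')[70:310,200:370];cv2.imwrite('pics/w1c.png',cv2.resize(a,None,fx=2.5,fy=2.5,interpolation=2))"
```

```text
(no output)
```

View pics/w1c.png

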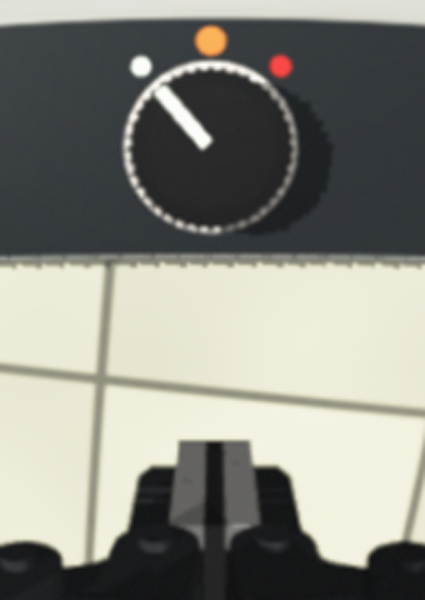

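The crop shows the fingertip block (about 18 mm wide) lined up in front of the knob, with its pointer at white. The knob axis is at tool (+60, -2) mm. I'll descend on its robot side to z≈0.066, then press forward.

```bash
python3 -m inch '[[[0.003,-0.002,0.035,0,0],[0.006,-0.002,0.07,0,0],[0.01,-0.002,0.1,0,0],[0.01,-0.002,0.125,0,0],[0.01,-0.002,0.135,0,0],[0.01,-0.002,0.14,0,0],[0.01,-0.002,0.14,0,0],[0.01,-0.002,0.14,0,0]]]'; python3 -c "
from cell import *
print(get_obs()['q'])"; python3 -m inch '[[[0.003,0,0,0,0],[0.006,0,0,0,0],[0.009,0,0,0,0],[0.009,0,0,0,0]]]'
```

```text
clock: 1.98
position: [0.5011, -0.1689, 0.0683]
eef_rot: [0.0, 0.998, 0.056, 0.001]
contact_force: [0.2, -0.7, 0.1]
gripper_width: -0.001
finger_force: 0.0
[-3.94308379e-01  4.11645664e-01  1.71957300e+00 -2.67435411e-05
  1.00856576e+00  1.06415253e+00]
clock: 2.32
position: [0.5104, -0.1672, 0.0675]
eef_rot: [0.0, 0.998, 0.057, 0.001]
contact_force: [-0.0, 0.4, -0.5]
gripper_width: 0.003
finger_force: 0.0
```

```bash
python3 -m inch '[[[0.002,0,0,0,0],[0.002,0,0,0,0],[0.002,0,0,0,0]]]'; python3 -m inch '[[[0.002,0,0,0,0],[0.002,0,0,0,0],[0.002,0,0,0,0]]]'
```

```text
clock: 2.57
position: [0.5116, -0.1669, 0.0669]
eef_rot: [0.0, 0.998, 0.057, 0.0]
contact_force: [0.4, -0.4, -1.1]
gripper_width: -0.002
finger_force: 0.0
clock: 2.82
position: [0.5136, -0.1667, 0.0669]
eef_rot: [0.0, 0.998, 0.056, -0.0]
contact_force: [-1.1, 0.1, 0.9]
gripper_width: -0.005
finger_force: 0.0
```

```bash
for i in 1; do python3 -m inch '[[[0.002,0,0,0,0],[0.002,0,0,0,0],[0.002,0,0,0,0]]]'; python3 -m inch '[[[0.001,0,0,0,0],[0.001,0,0,0,0],[0.001,0,0,0,0]]]'; done
```

```text
clock: 3.07
position: [0.5156, -0.1665, 0.0669]
eef_rot: [0.0, 0.998, 0.056, -0.0]
contact_force: [0.1, 0.8, 0.0]
gripper_width: 0.001
finger_force: 0.0
clock: 3.32
position: [0.5166, -0.1664, 0.0669]
eef_rot: [0.0, 0.998, 0.056, 0.0]
contact_force: [0.1, -0.0, 0.0]
gripper_width: 0.004
finger_force: 0.0
```

```bash
python3 -m inch '[[[0.001,0,0,0,0],[0.001,0,0,0,0],[0.001,0,0,0,0]]]'; python3 -m inch '[[[0.001,0,0,0,0],[0.001,0,0,0,0],[0.001,0,0,0,0]]]'
python3 - <<'E'
from h import *
im=snapshot("wrist");cv2.imwrite("pics/w2.png",cv2.resize(im[60:310,160:410],None,fx=2.3,fy=2.3,interpolation=2))
E
```

```text
clock: 3.57
position: [0.5176, -0.1663, 0.0669]
eef_rot: [-0.0, 0.998, 0.056, 0.0]
contact_force: [-0.3, -0.2, -0.7]
gripper_width: -0.0
finger_force: 0.0
clock: 3.82
position: [0.5186, -0.1662, 0.0669]
eef_rot: [-0.0, 0.998, 0.056, 0.0]
contact_force: [-0.2, -0.9, 0.2]
gripper_width: 0.003
finger_force: 0.0
```

View pics/w2.png

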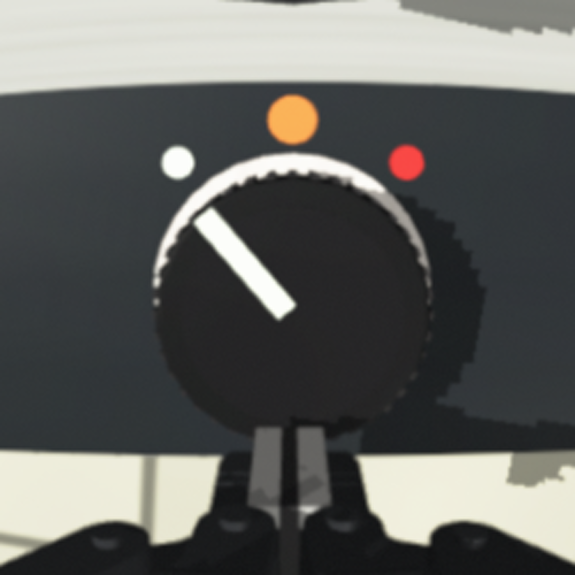

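The view shows the fingertips at (290,430) right at the near rim of the knob, centred on its axis (about (290,305)), with the pointer still at white. There's no contact force yet, so I'll keep closing in.

```bash
python3 -m inch '[[[0.001,0,0,0,0],[0.001,0,0,0,0],[0.001,0,0,0,0]]]'; python3 -m inch '[[[0.001,0,0,0,0],[0.001,0,0,0,0],[0.001,0,0,0,0]]]'
```

```text
clock: 4.12
position: [0.5196, -0.1661, 0.0669]
eef_rot: [0.0, 0.998, 0.056, 0.0]
contact_force: [-0.2, 0.6, -0.5]
gripper_width: -0.002
finger_force: 0.0
clock: 4.37
position: [0.5206, -0.166, 0.0669]
eef_rot: [0.0, 0.998, 0.056, 0.0]
contact_force: [0.7, 0.9, 0.2]
gripper_width: -0.0
finger_force: 0.0
```

```bash
python3 -m inch '[[[0.001,0,0,0,0],[0.001,0,0,0,0],[0.001,0,0,0,0]]]'; python3 -m inch '[[[0.001,0,0,0,0],[0.001,0,0,0,0],[0.001,0,0,0,0]]]'
```

```text
clock: 4.62
position: [0.5215, -0.1659, 0.0669]
eef_rot: [0.0, 0.998, 0.056, -0.0]
contact_force: [-0.4, -0.5, -0.4]
gripper_width: 0.001
finger_force: 0.0
clock: 4.87
position: [0.5225, -0.1657, 0.0669]
eef_rot: [-0.0, 0.998, 0.056, -0.0]
contact_force: [0.7, 1.0, 0.1]
gripper_width: 0.0
finger_force: 0.0
```

Run:
```python
from h import *
im=snapshot("side");w=snapshot("wrist")
a=cv2.resize(im[140:240,250:350],(400,400),interpolation=2);b=cv2.resize(w[150:300,210:360],(400,400),interpolation=2)
cv2.imwrite("pics/s2.png",np.hstack([a,b]))
```

```text
(no output)
```

View pics/s2.png

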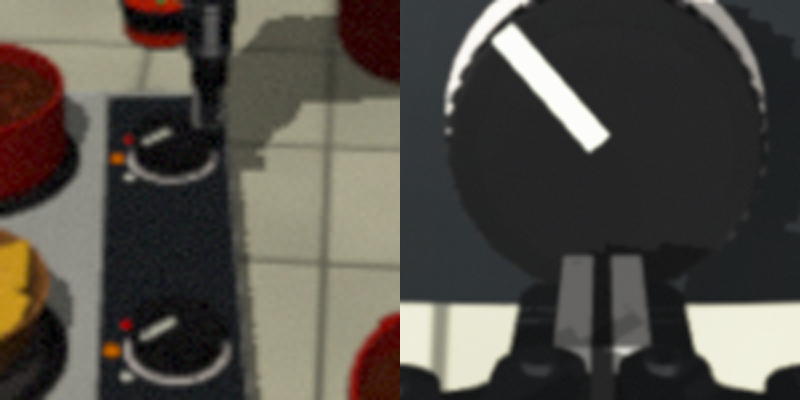

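Run:
```python
from h import *
c=get_calibration("side");P=c["pose"]
print(get_obs()["position"])
def at(px,y):
    a=ray("side",px,0);o=P[:3,3];return (o+(a-o)*(y-o[1])/(a[1]-o[1])).round(4)
for u,v in((193,122),(215,128),(205,125)):print(at((250+u/4,140+v/4),-.157))
for u,v in((172,125),(128,150),(217,150),(172,178)):print("knob",ray("side",(250+u/4,140+v/4),.084).round(4))
```

```text
[ 0.52246426 -0.16571946  0.06686004]
[ 0.531  -0.157   0.0952]
[ 0.5148 -0.157   0.0909]
[ 0.5221 -0.157   0.0931]
knob [ 0.5478 -0.1701  0.084 ]
knob [ 0.5763 -0.1322  0.084 ]
knob [ 0.5118 -0.1377  0.084 ]
knob [ 0.5407 -0.0974  0.084 ]
```

Both views show the fingertips overlapping the knob's edge from above. The side rays put the tips at z≈0.09, about 24 mm above the reported TCP, and the wrist view agrees. I'll back off 16 mm and go lower in small steps, watching the force.

```bash
python3 -m inch '[[[-0.008,0,0,0,0],[-0.016,0,0,0,0],[-0.016,0,0,0,0],[-0.016,0,0.004,0,0],[-0.016,0,0.004,0,0]]]'; python3 -m inch '[[[0,0,0.002,0,0],[0,0,0.004,0,0],[0,0,0.004,0,0]]]'; python3 -m inch '[[[0,0,0.002,0,0],[0,0,0.004,0,0],[0,0,0.004,0,0]]]'
```

```text
clock: 5.38
position: [0.5064, -0.1676, 0.0624]
eef_rot: [-0.0, 0.998, 0.056, -0.0]
contact_force: [0.2, 0.4, -0.2]
gripper_width: -0.001
finger_force: 0.0
clock: 5.63
position: [0.5065, -0.1674, 0.0583]
eef_rot: [-0.0, 0.998, 0.057, -0.0]
contact_force: [0.7, -0.2, -0.6]
gripper_width: -0.007
finger_force: 0.0
clock: 5.88
position: [0.5064, -0.1675, 0.0544]
eef_rot: [-0.0, 0.998, 0.056, -0.0]
contact_force: [0.4, -0.1, 0.0]
gripper_width: -0.004
finger_force: 0.0
```

TCP is now below deck height with no contact, which confirms the offset. Going lower.

```bash
python3 -m inch '[[[0,0,0.002,0,0],[0,0,0.004,0,0],[0,0,0.006,0,0],[0,0,0.006,0,0]]]'; python3 -m inch '[[[0,0,0.002,0,0],[0,0,0.004,0,0],[0,0,0.004,0,0]]]'; python3 -m inch '[[[0.002,0,0,0,0],[0.004,0,0,0,0],[0.004,0,0,0,0]]]'
```

```text
clock: 6.22
position: [0.5064, -0.1675, 0.0484]
eef_rot: [-0.0, 0.998, 0.056, -0.0]
contact_force: [-0.6, 0.3, 0.0]
gripper_width: 0.001
finger_force: 0.0
clock: 6.47
position: [0.5064, -0.1675, 0.0445]
eef_rot: [-0.0, 0.998, 0.056, -0.0]
contact_force: [-1.0, 0.4, 0.6]
gripper_width: 0.001
finger_force: 0.0
clock: 6.72
position: [0.5096, -0.1671, 0.0448]
eef_rot: [-0.0, 0.998, 0.057, -0.002]
contact_force: [-10.7, -1.4, 5.5]
gripper_width: 0.003
finger_force: 5.5
```

```bash
python3 -m inch '[[[0.001,0,0,0,0],[0.002,0,0,0,0],[0.002,0,0,0,0]]]';  python3 -m inch '[[[0.001,0,0,0,0],[0.001,0,0,0,0],[0.001,0,0,0,0]]]'
```

```text
clock: 6.97
position: [0.5097, -0.1671, 0.0447]
eef_rot: [-0.001, 0.998, 0.056, -0.004]
contact_force: [-26.8, -2.4, 15.4]
gripper_width: -0.001
finger_force: 13.6
clock: 7.22
position: [0.5098, -0.167, 0.0447]
eef_rot: [-0.001, 0.998, 0.056, -0.005]
contact_force: [-35.3, -4.1, 20.3]
gripper_width: 0.001
finger_force: 17.6
```

Contact is at the rim, at about 11.5 mm of pad half-width. I'll ease the press by 2 mm, then swing the tool clockwise about the knob's axis (d≈39 mm).

```bash
python3 -m inch '[[[-0.002,0,0,0,0],[-0.002,0,0,0,0],[-0.0019,-0.0034,0,5,0],[-0.0014,-0.0068,0,10,0],[-0.0007,-0.0101,0,15,0],[0.0004,-0.0133,0,20,0],[0.0004,-0.0133,0,20,0]]]'
python3 - <<'E'
from h import *
w=snapshot("wrist");cv2.imwrite("pics/w3.png",cv2.resize(w[60:310,160:410],(500,500),interpolation=2))
E
```

```text
clock: 7.8
position: [0.5109, -0.1526, 0.0448]
eef_rot: [-0.0, 0.993, -0.12, -0.002]
contact_force: [-14.7, 4.7, 8.9]
gripper_width: -0.0
finger_force: 7.9
```

View pics/w3.png

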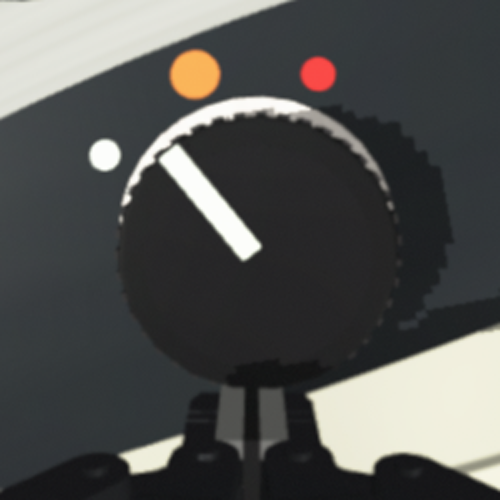

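The knob turned with the tool: the pointer (170,155) is now midway between white (105,155) and orange (195,75). The grip holds at about 15 N, so I'll swing another 20°.

```bash
python3 -m inch '[[[0.0001,-0.0034,0,5,0],[0.0006,-0.0068,0,10,0],[0.0013,-0.0101,0,15,0],[0.0024,-0.0133,0,20,0],[0.0024,-0.0133,0,20,0]]]'
python3 - <<'E'
from h import *
w=snapshot("wrist");cv2.imwrite("pics/w4.png",cv2.resize(w[60:310,160:410],(500,500),interpolation=2))
E
```

```text
clock: 8.27
position: [0.5171, -0.1399, 0.0448]
eef_rot: [-0.0, 0.957, -0.291, -0.002]
contact_force: [-10.4, 6.2, 6.8]
gripper_width: 0.002
finger_force: 6.0
```

View pics/w4.png

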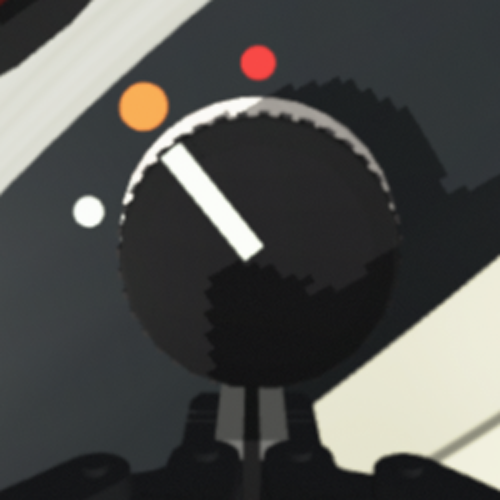

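The pointer (170,155) now aims at the orange dot (143,107). I'll retreat straight back along the tool's -x, lift, and check.

```bash
python3 -m inch '[[[-0.006,0,0,0,0],[-0.015,0,0,0,0],[-0.02,0,0,0,0],[-0.02,0,-0.03,0,0],[-0.02,0,-0.07,0,0],[-0.02,0,-0.11,0,0],[-0.02,0,-0.13,0,0],[-0.02,0,-0.13,0,0],[-0.02,0,-0.13,0,0],[-0.02,0,-0.13,0,0]]]'
python3 - <<'E'
from h import *
w=snapshot("wrist");cv2.imwrite("pics/w5.png",w)
E
```

```text
clock: 9.15
position: [0.5007, -0.1299, 0.1739]
eef_rot: [-0.0, 0.958, -0.288, -0.001]
contact_force: [0.6, -0.3, -0.6]
gripper_width: 0.001
finger_force: 0.0
```

View pics/w5.png

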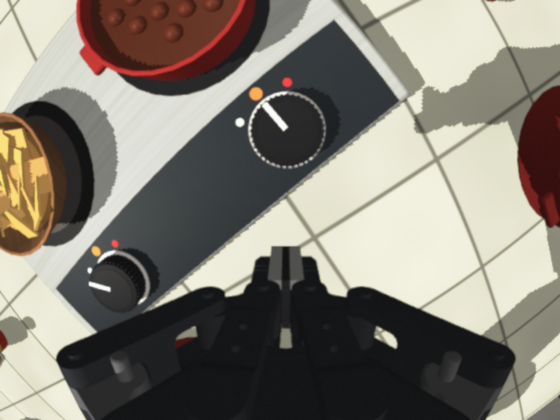

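The right knob's pointer, from (287,130) to (262,102), aims at the orange dot (256,94). The left knob still points at white, and nothing touches the robot.

```bash
python3 -c "
from cell import *
print(close_job())"
```

```text
the job is handed in; nothing more can be done
None
```

The right knob, in front of the red pot's plate, is turned from low to medium with its pointer at the orange dot; the left knob still points at low, nothing else was touched, and the job is handed in (no verdict was returned).

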